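Load the heating blocks on the hotplate

TASK

Get the hotplate ready for the heating run: put the three round-bottom flasks and the loose white-capped vial into the four aluminium blocks on it, each in the block whose well was made for it. Each must sit upright and right down in its well; do not knock any of the glassware over.

Things in the scene. Friction and masses are not known exactly. Their poses are not given: they have to be found in the camera images.
- flask_large: clear glass round-bottom flask, the largest of three: bulb 64 mm in diameter, one straight upright neck 26 mm in outer diameter standing 46 mm above the bulb, 110 mm tall in all, about 85 g. Origin at the lowest point of the bulb, z up the neck. Starts upright on a fixed cork ring (72 mm across, 22 mm high), its origin 13 to 18 mm above the bench.
- flask_medium: clear glass round-bottom flask, the middle-sized of three: bulb 52 mm in diameter, one straight upright neck 26 mm in outer diameter standing 46 mm above the bulb, 98 mm tall in all, about 60 g. Origin at the lowest point of the bulb, z up the neck. Starts upright on a fixed cork ring (72 mm across, 22 mm high), its origin 13 to 18 mm above the bench.
- flask_small: clear glass round-bottom flask, the smallest of three: bulb 42 mm in diameter, one straight upright neck 26 mm in outer diameter standing 46 mm above the bulb, 88 mm tall in all, about 40 g. Origin at the lowest point of the bulb, z up the neck. Starts upright on a fixed cork ring (72 mm across, 22 mm high), its origin 13 to 18 mm above the bench.
- vial: closed glass sample vial with a white screw cap, 25 mm in diameter, 63 mm tall (the top 9 mm 20 mm across), standing upright by itself on the bench. Origin at the centre of its underside, z up. About 22 g. (Vials in the white rack far to the right are not part of the job.)
- block_large: aluminium block, 78 mm across, 40 mm high, fixed on the hotplate with three others, centres 82 mm apart in a square. In its top a bowl-shaped well 64 mm across, 27 mm deep, which fits the large flask. Origin at the centre of its underside, 84 mm above the bench; z up. The seated flask's lowest point is 13 mm above this origin.
- block_medium: aluminium block, 78 mm across, 40 mm high, fixed on the hotplate with three others, centres 82 mm apart in a square. In its top a bowl-shaped well 52 mm across, 22 mm deep, which fits the medium flask. Origin at the centre of its underside, 84 mm above the bench; z up. The seated flask's lowest point is 18 mm above this origin.
- block_small: aluminium block, 78 mm across, 40 mm high, fixed on the hotplate with three others, centres 82 mm apart in a square. In its top a bowl-shaped well 42 mm across, 18 mm deep, which fits the small flask. Origin at the centre of its underside, 84 mm above the bench; z up. The seated flask's lowest point is 22 mm above this origin.
- block_vial: aluminium block of the same outside (78 mm across, 40 mm high); its well is a straight flat-bottomed bore, 28 mm in diameter, 30 mm deep, with a 3 mm chamfer at the mouth, for the vial: the narrowest of the four. Origin at the centre of its underside, 84 mm above the bench; z up. The seated vial's underside is 10 mm above this origin, and 33 mm of the vial stand out.
Things that resemble listed ones, but are neither listed nor needed, are in the scene too. Leave any red look-alike of the flask_large alone.

How it is judged:
By the outcome, as a careful person would: the job done as asked, in the order asked, and still so for the second after the job is handed in, with the robot touching nothing.
It also fails if it takes over 112 s, if anything falls off the work surface, if the arm or the gripper's body presses on something with over 40 N, if the wrist force passes 120 N, or if a joint passes its speed limit or range.

ROBOT

A 6-joint arm with a two-finger parallel gripper is mounted at the origin on a cart in front of the work surface, level with it; the furniture and walls round the work are solid. World frame = base frame: x ahead of the robot, y to its left, z up, the work surface at z = 0. Lengths are in m, angles in degrees, forces in N, time in s.
With the tool pointing down it reaches from about 0.3 to 0.75 m from the base axis. Payload 8.5 kg.
Tool frame: the origin (TCP) lies at the very end of the fingers, on their centre line; the grasp point (between the pads) lies 19 mm behind it (env.hold_point_z is the distance from the TCP to the grasp point, in m); z points along the fingers, y is the line along which they close (so a half turn about z gives the same grasp; the last joint's range is limited). The gripper opens to 85 mm and grips with 20 to 120 N. Pads are 22 mm wide; open, the fingers measure 114 mm over their backs; the gripper's body (76 mm by 85 mm) begins 54 mm behind the grasp point. The pads swing forward as they close: fully open they stand 13 mm farther back than shut.
Start: joints at [-84.528, 21.807, 74.336, -0, 83.858, -12.336], TCP at [0.168, -0.524, 0.231] pointing down, gripper open.
Joint ranges: [-178.18, 178.18], [-50.72, 133.34], [12.68, 142.11], [-81.47, 261.47], [9.98, 163.14], [-165.26, 165.26]. Speed limits (degrees/s): [136.94, 136.94, 180, 180, 180, 180].

INTERFACE

Orientations are given as a 3x3 rotation matrix whose columns are the frame's x, y, z axes.
In Python, from rig import env, optics gives the robot as it stands.
- The arm moves only by the shell command python3 -m jog 'ROWS' [OPENING] [FORCE]. ROWS is JSON, a list of rows, each an object with "linear": the shift along the tool's x, y, z in units of 40 mm (1.0 is 40 mm), a list of three; "roll": the turn about the tool's z in units of 5 degrees (1.0 is 5 degrees). A call has 1 to 12 rows; each row shifts and turns the commanded pose from where the row before left it, along the tool's axes as they then stand; what a row does not reach is not made up. A row lasts 1/12 s, in which the tool goes at most 41.7 mm and 7.16 degrees, less where a joint would pass 70% of its speed; a pose out of reach is approached as far as the arm can. A call is refused whole if a number of a shift passes 1 or a number of a turn 1, either way. A call with a gripper value outside its range is refused whole. OPENING is the opening, from -1 (shut) to 1 (fully open), set as the call begins (- or left out, the last holds). The fingers move at their own pace and stop on an object; FORCE is the grip in N (left out, the last holds). Time passes only in rows, so rows that do not move let the fingers close. It gives the time, the measured TCP pose, the force, the opening and the grip force at its end, in the units of the state.
- env.observe(): the state, without advancing time (a new reading comes with each control period).
- optics.get_image(name): name is "side" or "top"; returns the picture (400x640x3 uint8, red, green, blue); there is no depth.
- optics.calibration(name): a dict with "fov_y" (degrees; the focal length in pixels is half the picture's height over the tangent of half this angle, whatever the lens; pixels are square), "cx", "cy" (the principal point, pixels), "D" ([k1, k2, p1, p2, k3] as OpenCV has them; the pictures are not rectified), "T" (4x4, takes a point from camera to world coordinates). Camera axes: x right, y down, z forward; pixel columns grow to the right and rows downward; lengths in m; the calibration is good to about 2 mm. A picture is of the moment at which its call begins. calibration takes no time and is no camera call.
- env.close_job(): hands the job in; it is judged then, once.
The state is a dict: "time_s": time; "q": joint angles; "qvel": joint speeds; "joint_efforts": joint torques, N m; "position": TCP position; "tool_rot": TCP orientation; "ft_force": force on the tool from outside, world axes, zero at the start; "wrist_torque": the same for the moment, N m; "grip_width": finger opening in m; "gripper_force": force on a finger pad.
Only numpy, scipy, OpenCV 4.12 (cv2) and the standard library are available. Lean on these libraries where they do the work, as an engineer would, in place of code of your own. Each camera call takes 0.05 s, during which the arm holds its last target. There are 200 camera calls.

## Working session

There is one attempt and no reset: what is moved stays moved. The work goes in short steps, Python scripts to look and compute and a shell command to move; the robot and the scene stay as the last step left them, time stands still between calls to the robot, and variables do not carry over. Pictures are saved under pics/ and viewed, at most 14 in all, crops included, and the job is handed in when it is done.

```bash
mkdir -p pics; ls
python3 - <<'E'
from rig import env, optics
import cv2
for n in("side","top"):
    cv2.imwrite(f"pics/{n}0.png",optics.get_image(n)[:,:,::-1])
    print(optics.calibration(n))
s=env.observe();print(s,env.hold_point_z)
E
```

```text
pics
{'fov_y': 43.20800254252045, 'cx': 321.68593273790896, 'cy': 197.40061152312177, 'D': array([-0.16288733,  0.        ,  0.        ,  0.        ,  0.        ]), 'T': array([[ 0.87167559, -0.22494798,  0.43540793, -0.15023248],
       [-0.48995765, -0.37987721,  0.78462399, -1.32389248],
       [-0.01109803, -0.89726903, -0.44134467,  0.8131696 ],
       [ 0.        ,  0.        ,  0.        ,  1.        ]])}
{'fov_y': 47.553510359919066, 'cx': 321.7995851005142, 'cy': 196.9039887718124, 'D': array([-0.13178684,  0.        ,  0.        ,  0.        ,  0.        ]), 'T': array([[-2.87115755e-02, -9.94630063e-01,  9.94317993e-02,
         4.55204237e-01],
       [-9.99583893e-01,  2.88449544e-02, -9.62420735e-05,
         1.46931493e-02],
       [-2.77238046e-03, -9.93931883e-02, -9.95044375e-01,
         1.40492285e+00],
       [ 0.00000000e+00,  0.00000000e+00,  0.00000000e+00,
         1.00000000e+00]])}
{'time_s': 0.1, 'q': array([-8.45304381e+01,  2.18362964e+01,  7.43786849e+01, -9.54425571e-04,
        8.38582122e+01, -1.23347755e+01]), 'qvel': array([ 0.01638666, -0.15611201, -0.17442125,  0.10523501,  0.00426915,
        0.04642109]), 'joint_efforts': array([ 4.72787666e-03, -4.49214435e+01, -2.31654489e+01, -2.18857426e-04,
        3.63945161e-03,  6.86213454e-06]), 'position': array([ 0.16814941, -0.52339165,  0.23079149]), 'tool_rot': array([[ 9.52105718e-01,  3.05769003e-01, -1.38251234e-04],
       [ 3.05768927e-01, -9.52104905e-01,  1.27007347e-03],
       [ 2.56719422e-04, -1.25151715e-03, -9.99999184e-01]]), 'ft_force': array([-0.32585359, -0.59366813, -0.28551141]), 'wrist_torque': array([-0.04113455, -0.05216357,  0.03725232]), 'gripper_force': 0.0, 'grip_width': 0.08548949913343606} 0.0187
```

View pics/side0.png

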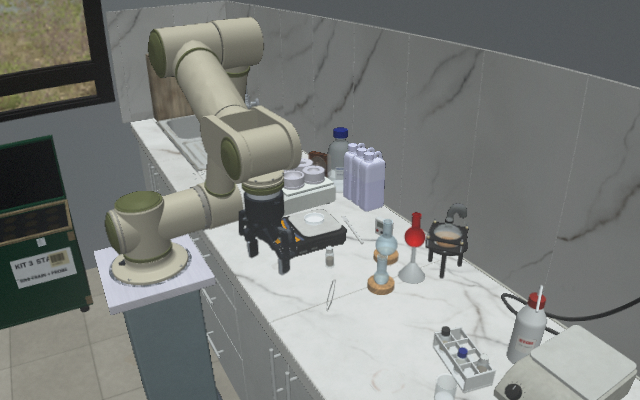

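View pics/top0.png

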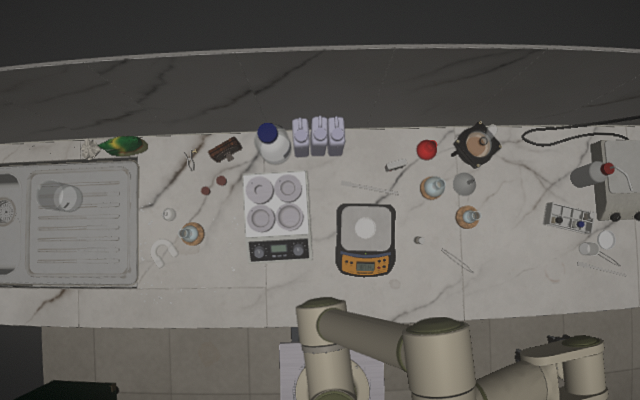

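The side view shows the arm in front of the bench, with two or three flasks on cork rings near (383,255) and a vial near (330,256). The top view shows the hotplate with its four blocks at (275,202), cork rings at (192,233), (431,187) and (468,217), a red decoy at (427,149), and a small object at (418,240). I'll zoom in on both.

Run:
```python
import cv2,numpy as np
t=cv2.imread("pics/top0.png");s=cv2.imread("pics/side0.png")
R=lambda im,x,y,w,h,f:cv2.resize(im[y:y+h,x:x+w],None,fx=f,fy=f,interpolation=cv2.INTER_CUBIC)
a=R(t,380,130,110,130,4);b=R(t,145,165,175,104,2) ;c=R(t,240,168,80,72,4);
o=np.zeros((600,800,3),np.uint8)
o[:520,:440]=a; o[:288,450:770]=c; o[300:508,450:800]=b
cv2.imwrite("pics/c1.png",o)
cv2.imwrite("pics/c2.png",R(s,270,120,200,150,4))
```

```text
(no output)
```

View pics/c1.png

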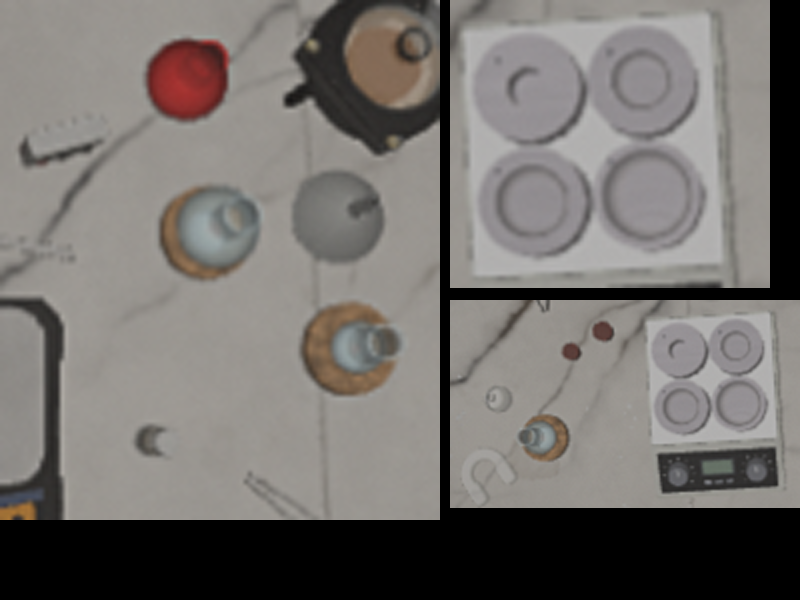

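View pics/c2.png

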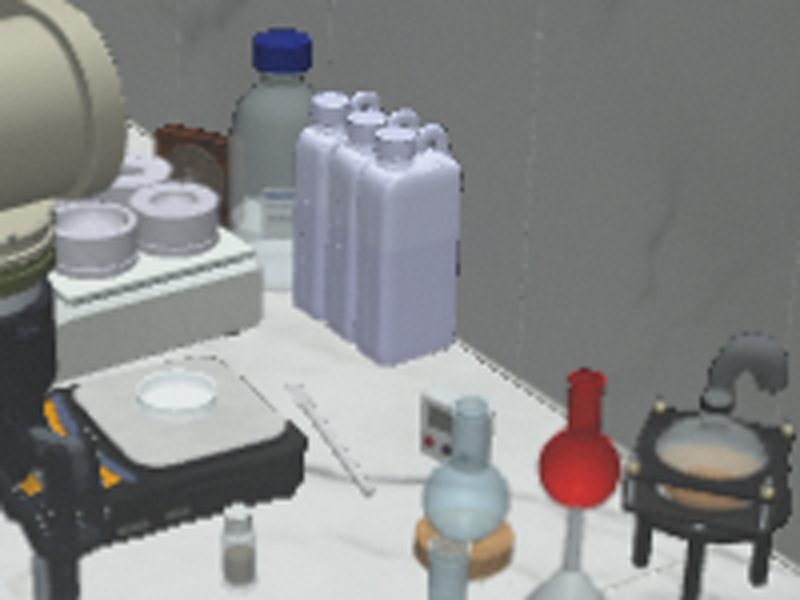

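The crops show four blocks: vial at upper left, small at upper right, medium at lower left and large at lower right. The flask on the ring at (431,187) looks large, the one at (468,217) small and the one at (192,233) medium. The vial stands at about (419,240), with its white cap to the right. Next I'll measure.

```bash
cat > h.py <<'E'
import numpy as np,cv2
from rig import env,optics
C={n:optics.calibration(n) for n in("side","top")}
def K(n):
    c=C[n];f=200/np.tan(np.radians(c["fov_y"]/2));return np.array([[f,0,c["cx"]],[0,f,c["cy"]],[0,0,1.]])
def ray(n,px):
    u=cv2.undistortPoints(np.array([[px]],float),K(n),C[n]["D"])[0,0]
    T=C[n]["T"];return T[:3,3],T[:3,:3]@np.array([u[0],u[1],1])
def onz(n,px,z):
    o,d=ray(n,px);return (o+d*(z-o[2])/d[2])[:2]
def proj(n,P):
    T=np.linalg.inv(C[n]["T"]);r=cv2.Rodrigues(T[:3,:3])[0]
    return cv2.projectPoints(np.atleast_2d(np.array(P,float)),r,T[:3,3],K(n),C[n]["D"])[0][:,0]
E
python3 - <<'E'
from h import *
t=cv2.imread("pics/top0.png").astype(int);s=cv2.imread("pics/side0.png").astype(int)
def comps(n,im,m,x0,y0,x1,y1,z):
    mm=np.zeros(m.shape,np.uint8);mm[y0:y1,x0:x1]=m[y0:y1,x0:x1]
    k,l,st,ce=cv2.connectedComponentsWithStats(mm)
    for i in range(1,k):
        if st[i,4]>25:print(n,st[i],ce[i].round(1),onz(n,ce[i],z).round(3))
blue=(t[...,0]-t[...,2])>8; cork=(t[...,2]-t[...,0])>30
for b in((405,165,490,235),(170,215,210,250)):
    comps("blue",t,blue,*b,.05);comps("cork",t,cork,*b,.02)
# outlines of cork ring: circle fit using world points at z=.022 (outer hull)
for b in((415,170,448,204),(452,202,484,230),(176,218,208,248)):
    x0,y0,x1,y1=b;m=np.zeros(t.shape[:2],np.uint8);m[y0:y1,x0:x1]=(cork|blue)[y0:y1,x0:x1]
    c=max(cv2.findContours(cork.astype(np.uint8)*m,0,1)[0],key=cv2.contourArea)
    cc=cv2.convexHull(c)[:,0];print("corkcircle",cv2.minEnclosingCircle(cc))
g=cv2.resize(t[130:260,380:490].astype(np.uint8),None,fx=4,fy=4)
# zooms
R=lambda im,x,y,w,h,f:cv2.resize(im[y:y+h,x:x+w].astype(np.uint8),None,fx=f,fy=f,interpolation=cv2.INTER_NEAREST)
def G(im,x,y,w,h,f):
    r=R(im,x,y,w,h,f)
    for i in range(0,w,5):
        r[:4 if i%10 else 9,i*f]=(0,0,255)
    for j in range(0,h,5): r[j*f,:4 if j%10 else 9]=(0,0,255)
    return r
o=np.zeros((600,800,3),np.uint8)
o[:280,:280]=G(t,415,170,40,40,7)[:280];o[:280,290:570]=G(t,450,200,40,40,7)
o[290:570,:280]=G(t,172,213,40,40,7);o[290:570,290:570]=G(t,405,225,40,40,7)
o[:210,580:790]=G(s,365,215,35,35,6);o[220:430,580:790]=G(s,315,240,35,35,6)
cv2.imwrite("pics/c3.png",o)
E
```

```text
Traceback (most recent call last):
  File "h.py", line 10, in onz
    o,d=ray(n,px);return (o+d*(z-o[2])/d[2])[:2]
        ~~~^^^^^^
  File "h.py", line 7, in ray
    u=cv2.undistortPoints(np.array([[px]],float),K(n),C[n]["D"])[0,0]
                                                 ~^^^
  File "h.py", line 5, in K
    c=C[n];f=200/np.tan(np.radians(c["fov_y"]/2));return np.array([[f,0,c["cx"]],[0,f,c["cy"]],[0,0,1.]])
      ~^^^
KeyError: 'blue'
```

Run:
```python
from h import *
t=cv2.imread("pics/top0.png").astype(int);s=cv2.imread("pics/side0.png").astype(int)
blue=(t[...,0]-t[...,2])>8; cork=(t[...,2]-t[...,0])>30
for name,m,z in(("blue",blue,.05),("cork",cork,.02)):
  for x0,y0,x1,y1 in((405,165,490,235),(170,215,210,250)):
    mm=np.zeros(m.shape,np.uint8);mm[y0:y1,x0:x1]=m[y0:y1,x0:x1]
    k,l,st,ce=cv2.connectedComponentsWithStats(mm)
    for i in range(1,k):
        if st[i,4]>25:
            c,r=cv2.minEnclosingCircle(np.argwhere(l==i)[:,::-1].astype(np.float32))
            print(name,st[i],ce[i].round(1),"circ",np.round(c,1),round(r,1),onz("top",c,z).round(3))
def G(im,x,y,w,h,f):
    r=cv2.resize(im[y:y+h,x:x+w].astype(np.uint8),None,fx=f,fy=f,interpolation=cv2.INTER_NEAREST)
    for i in range(0,w,5): r[:4 if i%10 else 9,i*f]=(0,0,255)
    for j in range(0,h,5): r[j*f,:4 if j%10 else 9]=(0,0,255)
    return r
o=np.zeros((600,800,3),np.uint8)
o[:280,:280]=G(t,415,170,40,40,7);o[:280,290:570]=G(t,450,200,40,40,7)
o[290:570,:280]=G(t,172,213,40,40,7);o[290:570,290:570]=G(t,405,225,40,40,7)
o[:210,580:790]=G(s,365,215,35,35,6);o[220:430,580:790]=G(s,315,240,35,35,6)
cv2.imwrite("pics/c3.png",o)
g=cv2.cvtColor(cv2.imread("pics/top0.png"),cv2.COLOR_BGR2GRAY)[168:240,240:312]
g=cv2.resize(g,None,fx=4,fy=4,interpolation=cv2.INTER_CUBIC)
h=cv2.HoughCircles(g,cv2.HOUGH_GRADIENT_ALT,1,8,param1=150,param2=.7,minRadius=14,maxRadius=65)
for u,v,r in h[0]:
    p=((u-1.5)/4+240,(v-1.5)/4+168);print("hough",np.round(p,1),round(r/4,1),onz("top",p,.124).round(4))
```

```text
blue [427 183   9  10  53] [430.3 187.9] circ [431.5 187.5] 5.1 [ 0.61  -0.318]
blue [464 212   7  10  39] [466.2 216.8] circ [468.  216.5] 4.9 [ 0.518 -0.426]
blue [190 229   7  10  48] [193.2 233.5] circ [192.  233.5] 4.9 [0.491 0.409]
cork [421 177  16  23  91] [425.3 190.3] circ [430.  187.9] 11.3 [ 0.612 -0.321]
cork [456 206  23  23 231] [465.2 217.1] circ [467.4 216.6] 11.5 [ 0.519 -0.434]
cork [182 222  22  24 179] [195.1 234.1] circ [191.6 233.6] 11.7 [0.492 0.419]
hough [259.1 188.6] 13.9 [0.6121 0.1924]
hough [287.6 187.6] 13.8 [0.6125 0.111 ]
hough [260.6 218.1] 13.8 [0.5279 0.1894]
hough [288.9 215.9] 13.7 [0.532  0.1092]
hough [287.6 187.6] 6.8 [0.6125 0.111 ]
hough [288.9 215.9] 9.3 [0.532  0.1092]
hough [288.9 215.9] 11.4 [0.532  0.1092]
hough [260.6 218.1] 7.4 [0.5279 0.1894]
hough [260.6 218.1] 9.4 [0.5279 0.1894]
```

View pics/c3.png

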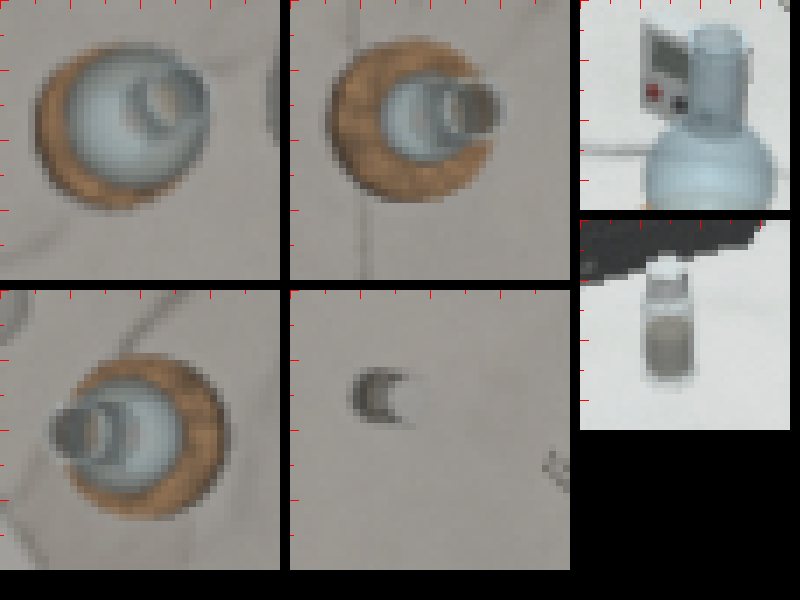

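The zoomed pictures show these bulbs: large centred at (434.6,186.6), ⌀20.5 px; small at (469.4,216.8), ⌀13 px; medium at (189.6,233.7), ⌀17 px. The vial base is at about (417.7,240.2) in top, and its base centre is near (329.7,267) in side. I'll turn these into positions.

Run:
```python
from h import *
for n,b,c,r in(("large",(434.1,186.1),(431.3,187.4),.032),("small",(468.9,216.3),(466.7,216.6),.021),("medium",(189.1,233.2),(192.2,233.4),.026)):
    print(n,"bulb",onz("top",b,.0155+r).round(4),"cork",onz("top",c,.015).round(4))
p=onz("top",(417.2,239.7),.01);print("vial top",p,"side front rim",onz("side",(329.2,266.5),0),onz("side",(329.2,247),.06), "proj",proj("side",[*p,0]),proj("side",[*p,.063]))
P=np.array([[.6121,.1924],[.6125,.111],[.5279,.1894],[.532,.1092]]);I=np.array([[1,1],[1,-1],[-1,1],[-1,-1]])*.041
m=P.mean(0);Q=P-m;a=np.arctan2((I[:,0]*Q[:,1]-I[:,1]*Q[:,0]).sum(),(I*Q).sum());R=np.array([[np.cos(a),-np.sin(a)],[np.sin(a),np.cos(a)]])
F=m+I@R.T;print("blocks v,s,m,l",F.round(4),np.degrees(a),(P-F).round(4))
```

```text
large bulb [ 0.6139 -0.3271] cork [ 0.6139 -0.3262]
small bulb [ 0.5193 -0.4334] cork [ 0.5196 -0.4333]
medium bulb [0.4925 0.4202] cork [0.4924 0.4183]
vial top [ 0.45370347 -0.27526776] side front rim [ 0.45107817 -0.27955851] [ 0.45578982 -0.27190912] proj [[329.24206732 265.51634396]] [[329.15247063 246.83406586]]
blocks v,s,m,l [[0.6109 0.1927]
 [0.6133 0.1107]
 [0.529  0.1903]
 [0.5313 0.1083]] 1.632566768161754 [[ 0.0012 -0.0003]
 [-0.0008  0.0003]
 [-0.0011 -0.0009]
 [ 0.0007  0.0009]]
```

```bash
python3 -m jog '[{"linear":[0,0,0],"roll":0.89},{"linear":[0,0,0],"roll":0.89},{"linear":[0,0,0],"roll":0.89},{"linear":[0,0,0],"roll":0.89},{"linear":[0.75,-0.65,0],"roll":0},{"linear":[0.75,-0.65,0],"roll":0},{"linear":[0.75,-0.65,0],"roll":0},{"linear":[0.75,-0.65,0],"roll":0},{"linear":[0.75,-0.65,0],"roll":0},{"linear":[0.75,-0.65,0],"roll":0},{"linear":[0.75,-0.65,0],"roll":0},{"linear":[0.75,-0.65,0],"roll":0}]' 0.6 30; python3 -c "
from rig import env;s=env.observe();print(s['position'],s['tool_rot'].round(3))"
```

```text
time_s: 1.1
position: [0.4093, -0.3139, 0.2312]
tool_rot: [[1.0, -0.0, -0.0], [-0.0, -1.0, 0.0], [-0.0, -0.0, -1.0]]
ft_force: [0.7, -0.2, -0.3]
grip_width: 0.0684
gripper_force: 0.0
[ 0.40927682 -0.31392384  0.23115914] [[ 1. -0. -0.]
 [-0. -1.  0.]
 [-0. -0. -1.]]
```

```bash
python3 -m jog '[{"linear":[0.38,-0.33,0.1],"roll":0},{"linear":[0.38,-0.33,0.5],"roll":0},{"linear":[0.37,-0.33,0.6],"roll":0},{"linear":[0,0,0.6],"roll":0},{"linear":[0,0,0.6],"roll":0},{"linear":[0,0,0.6],"roll":0},{"linear":[0,0,0.5],"roll":0},{"linear":[0,0,0],"roll":0},{"linear":[0,0,0],"roll":0},{"linear":[0,0,0],"roll":0}]' 0.6 30
python3 - <<'E'
from h import *
for n,(x,y,w,h) in dict(side=(290,220,70,70),top=(390,215,60,50)).items():
    im=optics.get_image(n)[:,:,::-1]
    a=cv2.resize(im[y:y+h,x:x+w],None,fx=8 if n=="top" else 5.7,fy=8 if n=="top" else 5.7)
    if n=="side":o=np.zeros((400,800,3),np.uint8)
    if n=="side":o[:399,:399]=a[:399,:399]
    else:o[:400,400:800]=a[:400,:400]
cv2.imwrite("pics/g1.png",o)
E
```

```text
time_s: 1.93
position: [0.4538, -0.2764, 0.0924]
tool_rot: [[1.0, 0.0, 0.001], [0.0, -1.0, -0.001], [0.001, 0.001, -1.0]]
ft_force: [-0.0, 0.2, 0.3]
grip_width: 0.0687
gripper_force: 0.0
```

View pics/g1.png

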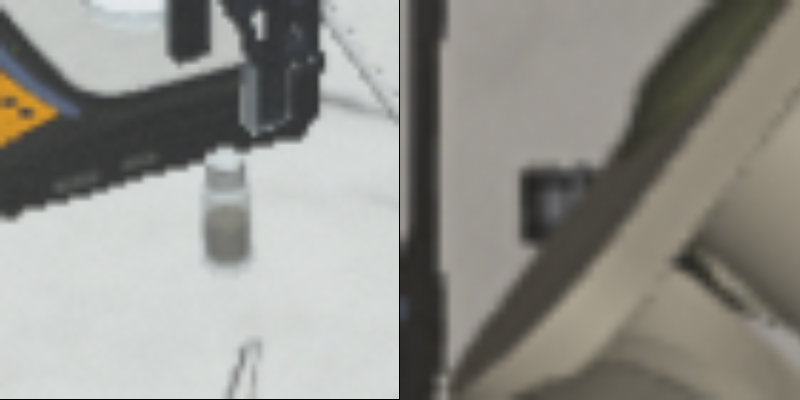

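The side crop shows the open fingers (188,60) and (265,130) straddling the vial's column at x≈226, so I'll descend and grip.

```bash
python3 -m jog '[{"linear":[0.01,-0.03,0.4],"roll":0},{"linear":[0.01,-0.03,0.4],"roll":0},{"linear":[0,0,0.4],"roll":0},{"linear":[0,0,0.2],"roll":0},{"linear":[0,0,0],"roll":0},{"linear":[0,0,0],"roll":0}]' 0.6 30; python3 -m jog '[{"linear":[0,0,0],"roll":0},{"linear":[0,0,0],"roll":0},{"linear":[0,0,0],"roll":0},{"linear":[0,0,0],"roll":0},{"linear":[0,0,0],"roll":0},{"linear":[0,0,0],"roll":0},{"linear":[0,0,0],"roll":0},{"linear":[0,0,0],"roll":0}]' -1 30
```

```text
time_s: 2.53
position: [0.4544, -0.2739, 0.036]
tool_rot: [[1.0, 0.0, 0.001], [0.0, -1.0, -0.001], [0.001, 0.001, -1.0]]
ft_force: [0.7, -0.0, 0.6]
grip_width: 0.0683
gripper_force: 0.0
time_s: 3.2
position: [0.4545, -0.2739, 0.0359]
tool_rot: [[1.0, 0.0, 0.001], [0.0, -1.0, -0.001], [0.001, 0.001, -1.0]]
ft_force: [-0.3, -0.5, 5.9]
grip_width: 0.0229
gripper_force: 29.4
```

```bash
python3 -m jog '[{"linear":[0,0,-0.15],"roll":0},{"linear":[0,0,-0.3],"roll":0},{"linear":[0,0,-0.5],"roll":0},{"linear":[0,0,-0.6],"roll":0},{"linear":[0,0,-0.6],"roll":0},{"linear":[0,0,-0.6],"roll":0},{"linear":[0,0,-0.6],"roll":0},{"linear":[0,0,-0.5],"roll":0},{"linear":[0,0,-0.35],"roll":0},{"linear":[0,0,-0.1],"roll":0},{"linear":[0,0,0],"roll":0},{"linear":[0,0,0],"roll":0}]' -1 30
python3 - <<'E'
from h import *
im=optics.get_image("side")[:,:,::-1]
p=proj("side",[0.4544,-0.2739,.2])[0].astype(int);print(p)
a=im[max(p[1]-50,0):p[1]+50,p[0]-50:p[0]+50]
cv2.imwrite("pics/g2.png",cv2.resize(a,None,fx=5,fy=5))
E
```

```text
time_s: 4.2
position: [0.4538, -0.2733, 0.2065]
tool_rot: [[1.0, 0.0, -0.001], [0.0, -1.0, 0.001], [-0.001, -0.001, -1.0]]
ft_force: [-0.1, -0.8, -0.3]
grip_width: 0.0229
gripper_force: 29.5
[328 203]
```

View pics/g2.png

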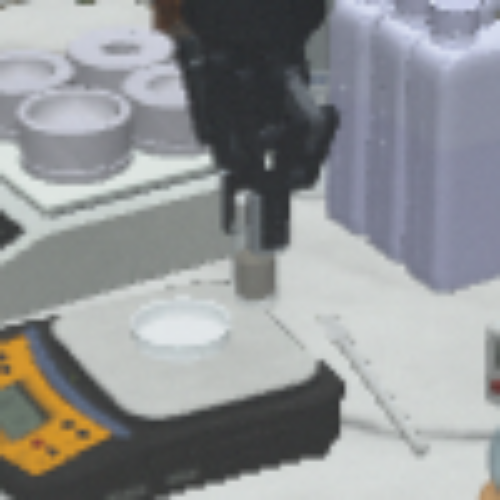

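The vial is held upright, with its underside at side px (329,212.6). The blocks are now visible, with the bore centre near (302.4,162.4) and the front well near (293,174). I'll cross-check these with projections.

Run:
```python
from h import *
B=dict(v=(.6109,.1927),s=(.6133,.1107),m=(.529,.1903),l=(.5313,.1083))
for k,b in B.items(): print(k,proj("side",[*b,.124]).round(1),k,proj("top",[*b,.124]).round(1))
th=np.linspace(0,2*np.pi,60)
r=proj("side",np.c_[.4538+.0125*np.cos(th),-.2733+.0125*np.sin(th),0*th+.1705]);print("vial base pred",r.min(0),r.max(0))
im=optics.get_image("side")[:,:,::-1].copy()
for k,b in B.items():
    c=proj("side",np.c_[b[0]+.039*np.cos(th),b[1]+.039*np.sin(th),0*th+.124])
    w=dict(v=.017,s=.021,m=.026,l=.032)[k]
    d=proj("side",np.c_[b[0]+w*np.cos(th),b[1]+w*np.sin(th),0*th+.124])
    for u,v in np.r_[c,d]: pass
    globals()[k]=(c,d)
x0,y0=265,145;f=8
z=cv2.resize(im[y0:y0+65,x0:x0+100],None,fx=f,fy=f,interpolation=cv2.INTER_CUBIC)
for k in B:
    for c in globals()[k]: cv2.polylines(z,[(((c-[x0,y0])+.5)*f).astype(int)],True,(0,0,255),1)
cv2.imwrite("pics/g3.png",z)
```

```text
v [[301.8 161.8]] v [[259. 189.]]
s [[313.2 169.2]] s [[287.7 187.4]]
m [[281.6 166.5]] m [[260.3 217.7]]
l [[292.4 174.3]] l [[289.2 216.1]]
vial base pred [324.04906604 210.61112025] [333.25420964 214.92478675]Traceback (most recent call last):
  File "<stdin>", line 16, in <module>
TypeError: 'numpy.float64' object is not iterable
```

```bash
python3 -m jog '[{"linear":[0.1,-0.3,0],"roll":0},{"linear":[0.2,-0.6,0],"roll":0},{"linear":[0.25,-0.75,0],"roll":0},{"linear":[0.25,-0.75,0],"roll":0},{"linear":[0.25,-0.75,0],"roll":0},{"linear":[0.25,-0.75,0],"roll":0},{"linear":[0.25,-0.75,0],"roll":0},{"linear":[0.25,-0.75,0],"roll":0},{"linear":[0.25,-0.75,0],"roll":0},{"linear":[0.25,-0.75,0],"roll":0},{"linear":[0.25,-0.75,0],"roll":0},{"linear":[0.25,-0.75,0],"roll":0}]' -1 30;python3 -m jog '[{"linear":[0.25,-0.75,0],"roll":0},{"linear":[0.25,-0.75,0],"roll":0},{"linear":[0.2,-0.6,0],"roll":0},{"linear":[0.18,-0.5,0],"roll":0},{"linear":[0.1,-0.25,0],"roll":0},{"linear":[0.05,-0.1,0],"roll":0},{"linear":[0,0,0],"roll":0},{"linear":[0,0,0],"roll":0}]'
```

```text
time_s: 5.3
position: [0.5659, 0.065, 0.2067]
tool_rot: [[1.0, 0.001, -0.001], [0.001, -1.0, 0.0], [-0.001, -0.0, -1.0]]
ft_force: [1.0, 0.1, -0.3]
grip_width: 0.0228
gripper_force: 29.5
time_s: 5.97
position: [0.6071, 0.1797, 0.2071]
tool_rot: [[1.0, -0.0, -0.001], [-0.0, -1.0, -0.0], [-0.001, 0.0, -1.0]]
ft_force: [0.3, -0.1, 0.2]
grip_width: 0.0226
gripper_force: 29.5
```

```bash
python3 -m jog '[{"linear":[0.05,-0.16,0],"roll":0},{"linear":[0.05,-0.17,0.2],"roll":0},{"linear":[0,0,0.4],"roll":0},{"linear":[0,0,0.3],"roll":0},{"linear":[0,0,0.1],"roll":0},{"linear":[0,0,0],"roll":0},{"linear":[0,0,0],"roll":0}]'
python3 - <<'E'
from h import *
a=optics.get_image("side")[130:195,255:340,::-1];b=optics.get_image("top")[165:245,225:325,::-1]
o=np.zeros((560,800,3),np.uint8);f=4.7
a=cv2.resize(a,None,fx=f,fy=f,interpolation=3);b=cv2.resize(b,None,fx=4,fy=4,interpolation=3)
o[:a.shape[0],:a.shape[1]]=a;o[:b.shape[0],400:400+b.shape[1]]=b
cv2.imwrite("pics/g4.png",o[:330])
E
```

```text
time_s: 6.55
position: [0.6115, 0.1936, 0.1676]
tool_rot: [[1.0, -0.0, 0.0], [-0.0, -1.0, 0.0], [0.0, -0.0, -1.0]]
ft_force: [0.4, 0.4, 0.1]
grip_width: 0.0228
gripper_force: 29.5
```

View pics/g4.png

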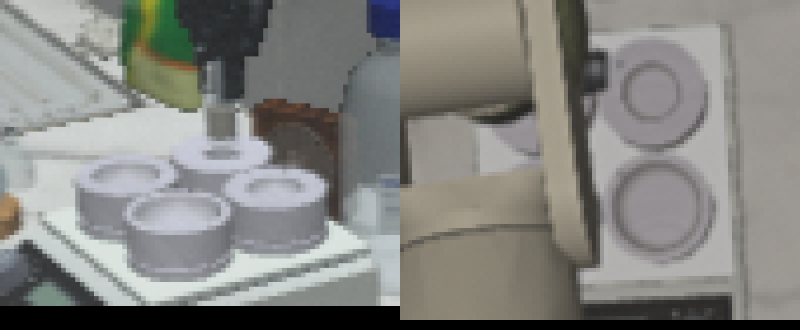

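The side crop shows the vial centred laterally over the bore (221 against 221) and about 8 mm above it, so I'll lower it gently.

```bash
python3 -m jog '[{"linear":[0,0,0.06],"roll":0},{"linear":[0,0,0.06],"roll":0},{"linear":[0,0,0.06],"roll":0},{"linear":[0,0,0.06],"roll":0},{"linear":[0,0,0.06],"roll":0},{"linear":[0,0,0.06],"roll":0},{"linear":[0,0,0],"roll":0}]'
```

```text
time_s: 7.23
position: [0.6111, 0.1936, 0.1523]
tool_rot: [[1.0, 0.0, -0.001], [0.0, -1.0, -0.0], [-0.001, 0.0, -1.0]]
ft_force: [-0.2, 0.0, -0.4]
grip_width: 0.0232
gripper_force: 29.5
```

```bash
python3 -m jog '[{"linear":[0,0,0.08],"roll":0},{"linear":[0,0,0.08],"roll":0},{"linear":[0,0,0.08],"roll":0},{"linear":[0,0,0.08],"roll":0},{"linear":[0,0,0.06],"roll":0},{"linear":[0,0,0.06],"roll":0},{"linear":[0,0,0.04],"roll":0},{"linear":[0,0,0],"roll":0}]'
```

```text
time_s: 7.9
position: [0.6112, 0.1936, 0.1333]
tool_rot: [[1.0, 0.0, -0.001], [0.0, -1.0, -0.0], [-0.001, 0.0, -1.0]]
ft_force: [-0.5, 0.1, -0.7]
grip_width: 0.0225
gripper_force: 29.5
```

```bash
python3 -m jog '[{"linear":[0,0,0.04],"roll":0},{"linear":[0,0,0.03],"roll":0},{"linear":[0,0,0.02],"roll":0},{"linear":[0,0,0],"roll":0},{"linear":[0,0,0],"roll":0}]'
```

```text
time_s: 8.32
position: [0.6113, 0.1936, 0.1302]
tool_rot: [[1.0, 0.0, 0.0], [0.0, -1.0, -0.0], [0.0, 0.0, -1.0]]
ft_force: [0.2, 0.4, 0.0]
grip_width: 0.023
gripper_force: 29.5
```

```bash
for i in 1 2; do python3 -m jog '[{"linear":[0,0,0.03],"roll":0},{"linear":[0,0,0],"roll":0},{"linear":[0,0,0],"roll":0}]' | grep -E "pos|ft"; done
```

```text
position: [0.6117, 0.1936, 0.1299]
ft_force: [-0.5, -1.1, 5.1]
position: [0.6122, 0.1936, 0.1297]
ft_force: [-0.4, -1.0, 10.9]
```

Bottom contact came at the expected height, so I'll release and retreat.

```bash
python3 -m jog '[{"linear":[0,0,-0.03],"roll":0},{"linear":[0,0,0],"roll":0},{"linear":[0,0,0],"roll":0},{"linear":[0,0,0],"roll":0},{"linear":[0,0,0],"roll":0},{"linear":[0,0,-0.2],"roll":0},{"linear":[0,0,-0.4],"roll":0},{"linear":[0,0,-0.6],"roll":0},{"linear":[0,0,-0.7],"roll":0},{"linear":[0,0,-0.7],"roll":0},{"linear":[0,0,-0.4],"roll":0},{"linear":[0,0,-0.1],"roll":0}]' 0.1
python3 -m jog '[{"linear":[-0.05,0.6,0],"roll":0},{"linear":[-0.13,0.9,0],"roll":0},{"linear":[-0.13,0.9,0],"roll":0},{"linear":[-0.13,0.9,0],"roll":0},{"linear":[-0.13,0.9,0],"roll":0},{"linear":[-0.13,0.9,0],"roll":0},{"linear":[-0.13,0.9,0],"roll":0},{"linear":[-0.13,0.9,0],"roll":0},{"linear":[-0.13,0.9,0],"roll":0},{"linear":[-0.13,0.9,0],"roll":0},{"linear":[-0.13,0.9,0],"roll":0},{"linear":[-0.13,0.9,0],"roll":0}]' 0.6
python3 - <<'E'
from h import *
a=optics.get_image("side")[130:195,255:340,::-1];b=optics.get_image("top")[165:245,225:325,::-1]
o=np.zeros((560,800,3),np.uint8);f=4.7
a=cv2.resize(a,None,fx=f,fy=f,interpolation=3);b=cv2.resize(b,None,fx=4,fy=4,interpolation=3)
o[:a.shape[0],:a.shape[1]]=a;o[:b.shape[0],400:400+b.shape[1]]=b
cv2.imwrite("pics/g5.png",o[:330])
E
```

```text
time_s: 9.82
position: [0.6121, 0.1938, 0.257]
tool_rot: [[1.0, 0.0, 0.006], [0.0, -1.0, 0.001], [0.006, -0.001, -1.0]]
ft_force: [0.6, -0.6, 0.1]
grip_width: 0.0463
gripper_force: 0.0
time_s: 10.82
position: [0.5513, -0.2279, 0.2521]
tool_rot: [[1.0, 0.0, -0.001], [0.0, -1.0, 0.001], [-0.001, -0.001, -1.0]]
ft_force: [0.5, 0.1, -0.4]
grip_width: 0.0683
gripper_force: 0.0
```

View pics/g5.png

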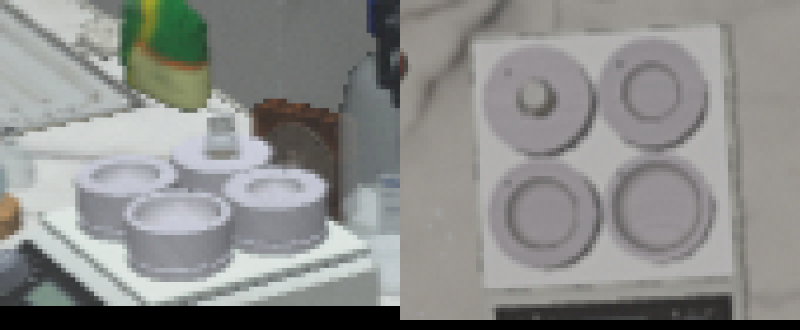

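Top and side views both show the vial upright and seated, with its cap at top px (359,189). Next is the small flask.

```bash
python3 -m jog '[{"linear":[-0.12,0.8,0],"roll":0},{"linear":[-0.12,0.8,0],"roll":0},{"linear":[-0.12,0.8,0],"roll":0},{"linear":[-0.12,0.8,0],"roll":0},{"linear":[-0.12,0.8,0],"roll":0},{"linear":[-0.1,0.6,0],"roll":0},{"linear":[-0.05,0.4,0],"roll":0},{"linear":[-0.05,0.14,0],"roll":0},{"linear":[0,0,0.4],"roll":0},{"linear":[0,0,0.7],"roll":0},{"linear":[0,0,0.7],"roll":0},{"linear":[0,0,0.6],"roll":0}]' 0.6
python3 -c "
from h import *
cv2.imwrite('pics/g6.png',cv2.resize(optics.get_image('side')[190:310,320:440,::-1],None,fx=5,fy=5))"
```

```text
time_s: 11.92
position: [0.5202, -0.4302, 0.1549]
tool_rot: [[1.0, 0.001, -0.001], [0.001, -1.0, 0.002], [-0.001, -0.002, -1.0]]
ft_force: [0.6, -0.2, -0.4]
grip_width: 0.0686
gripper_force: 0.0
```

View pics/g6.png

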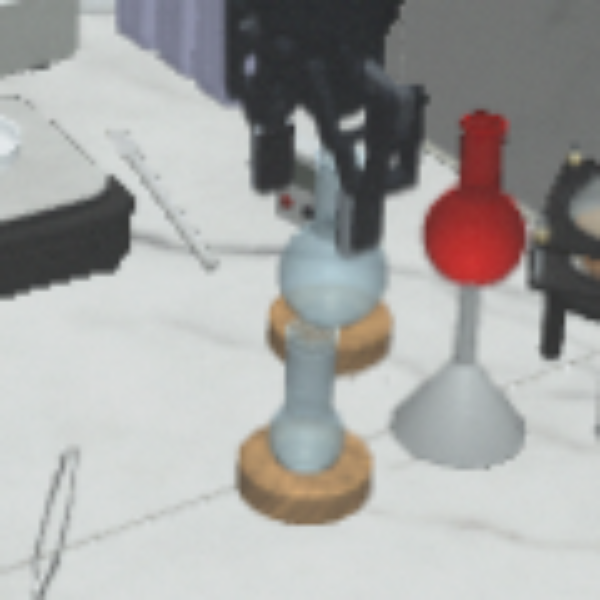

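The fingers (272 and 358) straddle the neck (x≈312), so I'll go down and grip.

```bash
python3 -m jog '[{"linear":[-0.02,0.08,0.3],"roll":0},{"linear":[0,0,0.5],"roll":0},{"linear":[0,0,0.5],"roll":0},{"linear":[0,0,0.5],"roll":0},{"linear":[0,0,0.3],"roll":0},{"linear":[0,0,0.1],"roll":0},{"linear":[0,0,0],"roll":0},{"linear":[0,0,0],"roll":0}]' 0.6
python3 -m jog '[{"linear":[0,0,0],"roll":0},{"linear":[0,0,0],"roll":0},{"linear":[0,0,0],"roll":0},{"linear":[0,0,0],"roll":0},{"linear":[0,0,0],"roll":0},{"linear":[0,0,0],"roll":0},{"linear":[0,0,0],"roll":0},{"linear":[0,0,0],"roll":0}]' -1 30
```

```text
time_s: 12.63
position: [0.5199, -0.4356, 0.0703]
tool_rot: [[1.0, 0.0, 0.001], [0.0, -1.0, -0.002], [0.001, 0.002, -1.0]]
ft_force: [0.0, 0.2, -0.3]
grip_width: 0.0683
gripper_force: 0.0
time_s: 13.3
position: [0.5196, -0.4354, 0.0695]
tool_rot: [[1.0, 0.0, 0.001], [0.0, -1.0, -0.001], [0.001, 0.001, -1.0]]
ft_force: [-0.2, -0.0, 3.9]
grip_width: 0.0249
gripper_force: 29.7
```

```bash
python3 -m jog '[{"linear":[0,0,-0.15],"roll":0},{"linear":[0,0,-0.3],"roll":0},{"linear":[0,0,-0.5],"roll":0},{"linear":[0,0,-0.6],"roll":0},{"linear":[0,0,-0.6],"roll":0},{"linear":[0,0,-0.6],"roll":0},{"linear":[0,0,-0.6],"roll":0},{"linear":[0,0,-0.6],"roll":0},{"linear":[0,0,-0.5],"roll":0},{"linear":[0,0,-0.35],"roll":0},{"linear":[0,0,-0.2],"roll":0},{"linear":[0,0,0],"roll":0}]'
python3 -m jog '[{"linear":[0.04,-0.3,0],"roll":0},{"linear":[0.1,-0.6,0],"roll":0},{"linear":[0.13,-0.75,0],"roll":0},{"linear":[0.13,-0.75,0],"roll":0},{"linear":[0.13,-0.75,0],"roll":0},{"linear":[0.13,-0.75,0],"roll":0},{"linear":[0.13,-0.75,0],"roll":0},{"linear":[0.13,-0.75,0],"roll":0},{"linear":[0.13,-0.75,0],"roll":0},{"linear":[0.13,-0.75,0],"roll":0},{"linear":[0.13,-0.75,0],"roll":0},{"linear":[0.13,-0.75,0],"roll":0}]'
python3 -m jog '[{"linear":[0.13,-0.75,0],"roll":0},{"linear":[0.13,-0.75,0],"roll":0},{"linear":[0.13,-0.75,0],"roll":0},{"linear":[0.13,-0.75,0],"roll":0},{"linear":[0.13,-0.75,0],"roll":0},{"linear":[0.1,-0.6,0],"roll":0},{"linear":[0.06,-0.4,0],"roll":0},{"linear":[0.03,-0.2,0],"roll":0},{"linear":[0,0,0],"roll":0},{"linear":[0,0,0],"roll":0}]'
```

```text
time_s: 14.3
position: [0.5196, -0.4354, 0.2712]
tool_rot: [[1.0, 0.0, 0.002], [0.0, -1.0, -0.003], [0.002, 0.003, -1.0]]
ft_force: [0.6, 0.5, 0.1]
grip_width: 0.0245
gripper_force: 29.6
time_s: 15.3
position: [0.5762, -0.0967, 0.2676]
tool_rot: [[1.0, 0.0, -0.002], [0.0, -1.0, 0.001], [-0.002, -0.001, -1.0]]
ft_force: [0.9, -0.2, -0.4]
grip_width: 0.0249
gripper_force: 29.6
time_s: 16.13
position: [0.6101, 0.0987, 0.2682]
tool_rot: [[1.0, 0.0, -0.001], [0.0, -1.0, -0.0], [-0.001, 0.0, -1.0]]
ft_force: [0.4, 0.7, -0.3]
grip_width: 0.0249
gripper_force: 29.6
```

```bash
python3 -m jog '[{"linear":[0.04,-0.15,0],"roll":0},{"linear":[0.04,-0.16,0],"roll":0},{"linear":[0,0,0.3],"roll":0},{"linear":[0,0,0.5],"roll":0},{"linear":[0,0,0.5],"roll":0},{"linear":[0,0,0.5],"roll":0},{"linear":[0,0,0.4],"roll":0},{"linear":[0,0,0.2],"roll":0},{"linear":[0,0,0],"roll":0},{"linear":[0,0,0],"roll":0}]'
python3 -c "
from h import *
cv2.imwrite('pics/g7.png',cv2.resize(optics.get_image('side')[110:200,255:355,::-1],None,fx=5,fy=5))"
```

```text
time_s: 16.97
position: [0.614, 0.1111, 0.1734]
tool_rot: [[1.0, -0.0, 0.0], [-0.0, -1.0, 0.0], [0.0, -0.0, -1.0]]
ft_force: [0.1, -0.7, -0.3]
grip_width: 0.0251
gripper_force: 29.6
```

View pics/g7.png

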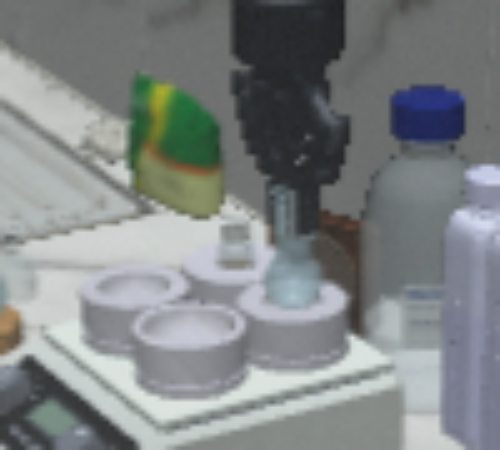

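The small bulb (293,280) is centred on its block (x≈294), so I'll lower it.

```bash
python3 -m jog '[{"linear":[0,0,0.08],"roll":0},{"linear":[0,0,0.08],"roll":0},{"linear":[0,0,0.06],"roll":0},{"linear":[0,0,0.04],"roll":0},{"linear":[0,0,0],"roll":0},{"linear":[0,0,0],"roll":0}]'|grep -E "pos|ft"; for i in 1 2; do python3 -m jog '[{"linear":[0,0,0.04],"roll":0},{"linear":[0,0,0],"roll":0},{"linear":[0,0,0],"roll":0}]' | grep -E "pos|ft"; done
```

```text
position: [0.6138, 0.1112, 0.1629]
ft_force: [-1.0, -0.7, 2.6]
position: [0.614, 0.1112, 0.1628]
ft_force: [-3.3, 0.1, 10.9]
position: [0.6142, 0.1113, 0.1626]
ft_force: [-6.8, -0.2, 20.7]
```

```bash
python3 -m jog '[{"linear":[-0.03,0,-0.05],"roll":0},{"linear":[0,0,0],"roll":0},{"linear":[0,0,0],"roll":0}]' | grep -E "pos|ft"; for i in 1 2; do python3 -m jog '[{"linear":[0,0,0.03],"roll":0},{"linear":[0,0,0],"roll":0},{"linear":[0,0,0],"roll":0}]' | grep -E "pos|ft"; done
```

```text
position: [0.6132, 0.1113, 0.1626]
ft_force: [-0.6, 0.3, 8.3]
position: [0.6135, 0.1112, 0.1625]
ft_force: [-1.3, -1.0, 15.4]
position: [0.6139, 0.1112, 0.1622]
ft_force: [-2.1, -0.7, 20.2]
```

```bash
python3 -m jog '[{"linear":[0,0,-0.05],"roll":0},{"linear":[0,0,0],"roll":0},{"linear":[0,0,0],"roll":0},{"linear":[0,0,0],"roll":0},{"linear":[0,0,0],"roll":0},{"linear":[0,0,-0.2],"roll":0},{"linear":[0,0,-0.4],"roll":0},{"linear":[0,0,-0.5],"roll":0},{"linear":[0,0,-0.5],"roll":0},{"linear":[0,0,-0.5],"roll":0},{"linear":[0,0,-0.3],"roll":0},{"linear":[0,0,-0.1],"roll":0}]' 0.1
python3 -m jog '[{"linear":[0,0.6,0],"roll":0},{"linear":[0,0.9,0],"roll":0},{"linear":[0,0.9,0],"roll":0},{"linear":[0,0.9,0],"roll":0},{"linear":[0,0.9,0],"roll":0},{"linear":[0,0.9,0],"roll":0},{"linear":[0,0.9,0],"roll":0},{"linear":[0,0.9,0],"roll":0},{"linear":[0,0.9,0],"roll":0},{"linear":[0,0.9,0],"roll":0},{"linear":[0,0.9,0],"roll":0},{"linear":[0,0.6,0],"roll":0}]' 0.6
python3 - <<'E'
from h import *
a=optics.get_image("side")[130:195,255:340,::-1];b=optics.get_image("top")[165:245,225:325,::-1]
o=np.zeros((560,800,3),np.uint8);f=4.7
a=cv2.resize(a,None,fx=f,fy=f,interpolation=3);b=cv2.resize(b,None,fx=4,fy=4,interpolation=3)
o[:a.shape[0],:a.shape[1]]=a;o[:b.shape[0],400:400+b.shape[1]]=b
cv2.imwrite("pics/g8.png",o[:330])
E
```

```text
time_s: 19.77
position: [0.6131, 0.1113, 0.2637]
tool_rot: [[1.0, 0.0, 0.004], [0.0, -1.0, -0.0], [0.004, 0.0, -1.0]]
ft_force: [0.1, 0.5, -0.0]
grip_width: 0.0466
gripper_force: 0.0
time_s: 20.77
position: [0.6118, -0.3, 0.2599]
tool_rot: [[1.0, -0.002, -0.001], [-0.002, -1.0, 0.0], [-0.001, -0.0, -1.0]]
ft_force: [0.5, -0.3, 0.4]
grip_width: 0.0683
gripper_force: 0.0
```

View pics/g8.png

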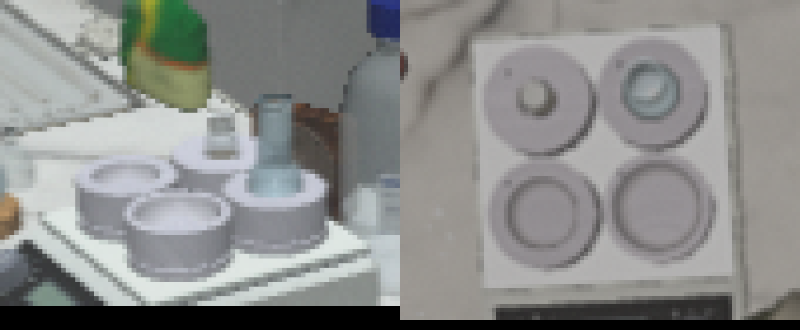

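The small flask is seated upright at top px (652,90). Next is the large flask.

```bash
python3 -m jog '[{"linear":[0.03,0.3,0],"roll":0},{"linear":[0.02,0.3,0],"roll":0},{"linear":[0,0.06,0.2],"roll":0},{"linear":[0,0,0.5],"roll":0},{"linear":[0,0,0.5],"roll":0},{"linear":[0,0,0.5],"roll":0},{"linear":[0,0,0.5],"roll":0},{"linear":[0,0,0],"roll":0},{"linear":[0,0,0],"roll":0}]' 0.6
```

```text
time_s: 21.62
position: [0.6144, -0.3224, 0.1721]
tool_rot: [[1.0, 0.001, -0.002], [0.001, -1.0, 0.002], [-0.002, -0.002, -1.0]]
ft_force: [0.3, -0.4, 1.1]
grip_width: 0.0685
gripper_force: 0.0
```

Remaining: y −0.004 (0.1) and z −0.083 (2.07).

```bash
python3 -m jog '[{"linear":[0,0.1,0.1],"roll":0},{"linear":[0,0,0.4],"roll":0},{"linear":[0,0,0.5],"roll":0},{"linear":[0,0,0.5],"roll":0},{"linear":[0,0,0.4],"roll":0},{"linear":[0,0,0.15],"roll":0},{"linear":[0,0,0],"roll":0},{"linear":[0,0,0],"roll":0}]' 0.6
python3 -m jog '[{"linear":[0,0,0],"roll":0},{"linear":[0,0,0],"roll":0},{"linear":[0,0,0],"roll":0},{"linear":[0,0,0],"roll":0},{"linear":[0,0,0],"roll":0},{"linear":[0,0,0],"roll":0},{"linear":[0,0,0],"roll":0},{"linear":[0,0,0],"roll":0}]' -1 35
```

```text
time_s: 22.28
position: [0.6151, -0.3276, 0.0922]
tool_rot: [[1.0, 0.0, 0.002], [0.0, -1.0, -0.001], [0.002, 0.001, -1.0]]
ft_force: [0.5, 0.9, 0.0]
grip_width: 0.0683
gripper_force: 0.0
time_s: 22.95
position: [0.6149, -0.3273, 0.0917]
tool_rot: [[1.0, 0.0, 0.001], [0.0, -1.0, -0.001], [0.001, 0.001, -1.0]]
ft_force: [0.9, 0.9, 5.4]
grip_width: 0.025
gripper_force: 34.3
```

```bash
python3 -m jog '[{"linear":[0,0,-0.15],"roll":0},{"linear":[0,0,-0.3],"roll":0},{"linear":[0,0,-0.5],"roll":0},{"linear":[0,0,-0.6],"roll":0},{"linear":[0,0,-0.6],"roll":0},{"linear":[0,0,-0.6],"roll":0},{"linear":[0,0,-0.6],"roll":0},{"linear":[0,0,-0.6],"roll":0},{"linear":[0,0,-0.5],"roll":0},{"linear":[0,0,-0.35],"roll":0},{"linear":[0,0,-0.2],"roll":0},{"linear":[0,0,0],"roll":0}]'
python3 -m jog '[{"linear":[-0.06,-0.3,0],"roll":0},{"linear":[-0.12,-0.6,0],"roll":0},{"linear":[-0.14,-0.7,0],"roll":0},{"linear":[-0.14,-0.7,0],"roll":0},{"linear":[-0.14,-0.7,0],"roll":0},{"linear":[-0.14,-0.7,0],"roll":0},{"linear":[-0.14,-0.7,0],"roll":0},{"linear":[-0.14,-0.7,0],"roll":0},{"linear":[-0.14,-0.7,0],"roll":0},{"linear":[-0.14,-0.7,0],"roll":0},{"linear":[-0.14,-0.7,0],"roll":0},{"linear":[-0.14,-0.7,0],"roll":0}]'
python3 -m jog '[{"linear":[-0.14,-0.7,0],"roll":0},{"linear":[-0.14,-0.7,0],"roll":0},{"linear":[-0.1,-0.6,0],"roll":0},{"linear":[-0.1,-0.5,0],"roll":0},{"linear":[-0.05,-0.3,0],"roll":0},{"linear":[0,-0.1,0],"roll":0},{"linear":[0,0,0],"roll":0},{"linear":[0,0,0],"roll":0}]'
```

```text
time_s: 23.95
position: [0.6147, -0.3274, 0.2925]
tool_rot: [[1.0, 0.0, 0.002], [0.0, -1.0, -0.002], [0.002, 0.002, -1.0]]
ft_force: [-0.5, 0.4, -1.1]
grip_width: 0.0252
gripper_force: 34.4
time_s: 24.95
position: [0.5504, -0.0098, 0.2896]
tool_rot: [[1.0, -0.0, -0.002], [-0.0, -1.0, 0.001], [-0.002, -0.001, -1.0]]
ft_force: [0.7, 0.7, -1.0]
grip_width: 0.0247
gripper_force: 34.5
time_s: 25.62
position: [0.5303, 0.1041, 0.2905]
tool_rot: [[1.0, -0.0, -0.001], [-0.0, -1.0, -0.0], [-0.001, 0.0, -1.0]]
ft_force: [-0.1, -0.4, -0.2]
grip_width: 0.0253
gripper_force: 34.5
```

```bash
python3 -m jog '[{"linear":[0.02,-0.12,0.1],"roll":0},{"linear":[0,0,0.4],"roll":0},{"linear":[0,0,0.5],"roll":0},{"linear":[0,0,0.5],"roll":0},{"linear":[0,0,0.5],"roll":0},{"linear":[0,0,0.4],"roll":0},{"linear":[0,0,0.2],"roll":0},{"linear":[0,0,0.04],"roll":0},{"linear":[0,0,0],"roll":0},{"linear":[0,0,0],"roll":0}]'
python3 -m jog '[{"linear":[0,0,0.07],"roll":0},{"linear":[0,0,0.07],"roll":0},{"linear":[0,0,0.05],"roll":0},{"linear":[0,0,0],"roll":0},{"linear":[0,0,0],"roll":0}]'
```

```text
time_s: 26.45
position: [0.5315, 0.1094, 0.1862]
tool_rot: [[1.0, -0.0, 0.002], [-0.0, -1.0, -0.0], [0.002, 0.0, -1.0]]
ft_force: [0.1, -0.1, -0.2]
grip_width: 0.0255
gripper_force: 34.5
time_s: 26.87
position: [0.5309, 0.1096, 0.1777]
tool_rot: [[1.0, 0.0, -0.0], [0.0, -1.0, 0.0], [-0.0, -0.0, -1.0]]
ft_force: [0.4, 0.9, -0.8]
grip_width: 0.0256
gripper_force: 34.5
```

```bash
for i in 1 2 3; do python3 -m jog '[{"linear":[0,0,0.03],"roll":0},{"linear":[0,0,0.01],"roll":0},{"linear":[0,0,0],"roll":0},{"linear":[0,0,0],"roll":0}]' | grep -E "pos|ft"; done
```

```text
position: [0.5309, 0.1096, 0.1761]
ft_force: [-0.9, -0.0, -0.3]
position: [0.531, 0.1095, 0.1745]
ft_force: [0.9, -0.3, -0.5]
position: [0.5313, 0.1094, 0.1732]
ft_force: [1.7, -1.8, 1.7]
```

```bash
for i in 1 2; do python3 -m jog '[{"linear":[0,0,0.03],"roll":0},{"linear":[0,0,0],"roll":0},{"linear":[0,0,0],"roll":0}]' | grep -E "pos|ft"; done
```

```text
position: [0.5315, 0.1093, 0.1723]
ft_force: [2.2, -2.1, 5.4]
position: [0.5319, 0.1093, 0.1721]
ft_force: [2.2, -3.3, 11.2]
```

```bash
python3 -m jog '[{"linear":[0,0,-0.03],"roll":0},{"linear":[0,0,0],"roll":0},{"linear":[0,0,0],"roll":0},{"linear":[0,0,0],"roll":0},{"linear":[0,0,0],"roll":0},{"linear":[0,0,-0.2],"roll":0},{"linear":[0,0,-0.4],"roll":0},{"linear":[0,0,-0.5],"roll":0},{"linear":[0,0,-0.5],"roll":0},{"linear":[0,0,-0.5],"roll":0},{"linear":[0,0,-0.3],"roll":0},{"linear":[0,0,-0.1],"roll":0}]' 0.1
python3 -m jog '[{"linear":[-0.06,-0.5,0],"roll":0},{"linear":[-0.1,-0.8,0],"roll":0},{"linear":[-0.1,-0.8,0],"roll":0},{"linear":[-0.1,-0.8,0],"roll":0},{"linear":[-0.1,-0.8,0],"roll":0},{"linear":[-0.1,-0.8,0],"roll":0},{"linear":[-0.1,-0.8,0],"roll":0},{"linear":[-0.1,-0.8,0],"roll":0},{"linear":[-0.1,-0.8,0],"roll":0},{"linear":[-0.1,-0.6,0],"roll":0},{"linear":[0,-0.2,0],"roll":0},{"linear":[0,0,0],"roll":0}]' 0.6
```

```text
time_s: 29.37
position: [0.5314, 0.1097, 0.2743]
tool_rot: [[1.0, 0.0, 0.004], [0.0, -1.0, 0.0], [0.004, -0.0, -1.0]]
ft_force: [1.0, 0.1, -0.5]
grip_width: 0.0466
gripper_force: 0.0
time_s: 30.37
position: [0.4918, 0.419, 0.2707]
tool_rot: [[1.0, 0.003, -0.001], [0.003, -1.0, -0.001], [-0.001, 0.001, -1.0]]
ft_force: [-0.2, -0.8, -0.7]
grip_width: 0.0683
gripper_force: 0.0
```

```bash
python3 -m jog '[{"linear":[0,0,0.3],"roll":0},{"linear":[0,0,0.6],"roll":0},{"linear":[0,0,0.7],"roll":0},{"linear":[0,0,0.6],"roll":0},{"linear":[0,0,0.3],"roll":0},{"linear":[0,0,0],"roll":0},{"linear":[0,0,0],"roll":0}]' 0.6
python3 -c "
from h import *
o=optics.get_image('side')[100:250,200:350,::-1];b=optics.get_image('top')[160:260,160:310,::-1]
z=np.zeros((600,800,3),np.uint8);z[:450,:450]=cv2.resize(o,None,fx=3,fy=3);z[:233,450:]=cv2.resize(b,(350,233))
cv2.imwrite('pics/g9.png',z[:450])"
```

```text
time_s: 30.95
position: [0.4929, 0.4165, 0.1719]
tool_rot: [[1.0, -0.001, -0.001], [-0.001, -1.0, -0.001], [-0.001, 0.001, -1.0]]
ft_force: [0.2, -0.1, 0.2]
grip_width: 0.0682
gripper_force: 0.0
```

View pics/g9.png

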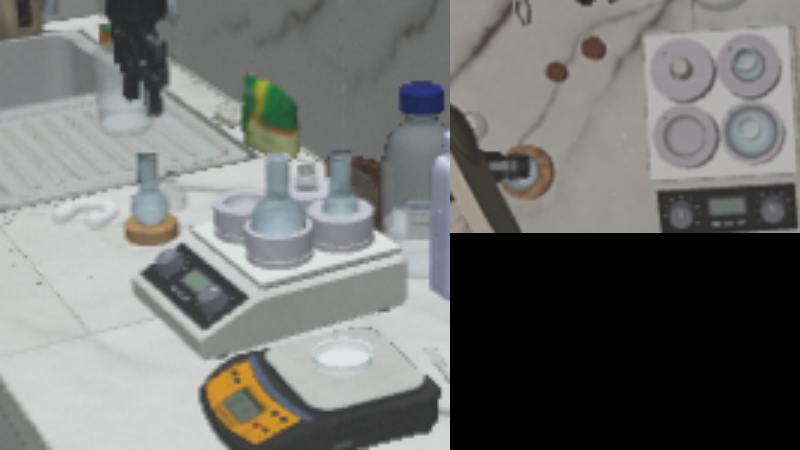

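The large and small flasks are seated upright. The gripper (x≈143) is over the medium neck (x≈148), so I'll finish the descent and grip.

```bash
python3 -m jog '[{"linear":[0,-0.05,0.3],"roll":0},{"linear":[0,0,0.5],"roll":0},{"linear":[0,0,0.5],"roll":0},{"linear":[0,0,0.5],"roll":0},{"linear":[0,0,0.35],"roll":0},{"linear":[0,0,0.15],"roll":0},{"linear":[0,0,0],"roll":0},{"linear":[0,0,0],"roll":0}]' 0.6
python3 -m jog '[{"linear":[0,0,0],"roll":0},{"linear":[0,0,0],"roll":0},{"linear":[0,0,0],"roll":0},{"linear":[0,0,0],"roll":0},{"linear":[0,0,0],"roll":0},{"linear":[0,0,0],"roll":0},{"linear":[0,0,0],"roll":0},{"linear":[0,0,0],"roll":0}]' -1 30
```

```text
time_s: 31.72
position: [0.4931, 0.4198, 0.081]
tool_rot: [[1.0, 0.0, 0.002], [0.0, -1.0, 0.001], [0.002, -0.001, -1.0]]
ft_force: [-0.6, 0.7, -0.5]
grip_width: 0.0685
gripper_force: 0.0
time_s: 32.38
position: [0.4928, 0.4197, 0.0803]
tool_rot: [[1.0, 0.0, 0.001], [0.0, -1.0, 0.001], [0.001, -0.0, -1.0]]
ft_force: [-0.0, -1.1, 5.6]
grip_width: 0.025
gripper_force: 29.9
```

```bash
python3 -m jog '[{"linear":[0,0,-0.15],"roll":0},{"linear":[0,0,-0.3],"roll":0},{"linear":[0,0,-0.5],"roll":0},{"linear":[0,0,-0.6],"roll":0},{"linear":[0,0,-0.6],"roll":0},{"linear":[0,0,-0.6],"roll":0},{"linear":[0,0,-0.6],"roll":0},{"linear":[0,0,-0.6],"roll":0},{"linear":[0,0,-0.5],"roll":0},{"linear":[0,0,-0.4],"roll":0},{"linear":[0,0,-0.2],"roll":0},{"linear":[0,0,0],"roll":0}]'
python3 -m jog '[{"linear":[0.05,0.3,0],"roll":0},{"linear":[0.09,0.6,0],"roll":0},{"linear":[0.12,0.7,0],"roll":0},{"linear":[0.12,0.7,0],"roll":0},{"linear":[0.12,0.7,0],"roll":0},{"linear":[0.12,0.7,0],"roll":0},{"linear":[0.1,0.7,0],"roll":0},{"linear":[0.09,0.6,0],"roll":0},{"linear":[0.06,0.4,0],"roll":0},{"linear":[0.03,0.2,0],"roll":0},{"linear":[0,0.1,0],"roll":0},{"linear":[0,0,0],"roll":0}]'
```

```text
time_s: 33.38
position: [0.4927, 0.4198, 0.2833]
tool_rot: [[1.0, 0.0, 0.002], [0.0, -1.0, 0.001], [0.002, -0.001, -1.0]]
ft_force: [0.3, 0.2, -1.0]
grip_width: 0.0254
gripper_force: 29.5
time_s: 34.38
position: [0.5283, 0.1911, 0.281]
tool_rot: [[1.0, -0.001, -0.001], [-0.001, -1.0, -0.0], [-0.001, 0.0, -1.0]]
ft_force: [1.0, -0.0, -0.0]
grip_width: 0.0251
gripper_force: 29.6
```

```bash
python3 -m jog '[{"linear":[0.01,0,0.2],"roll":0},{"linear":[0,0,0.4],"roll":0},{"linear":[0,0,0.5],"roll":0},{"linear":[0,0,0.5],"roll":0},{"linear":[0,0,0.5],"roll":0},{"linear":[0,0,0.3],"roll":0},{"linear":[0,0,0.17],"roll":0},{"linear":[0,0,0],"roll":0},{"linear":[0,0,0],"roll":0}]'
python3 -m jog '[{"linear":[0,0,0.06],"roll":0},{"linear":[0,0,0.06],"roll":0},{"linear":[0,0,0.04],"roll":0},{"linear":[0,0,0],"roll":0},{"linear":[0,0,0],"roll":0}]'
```

```text
time_s: 35.13
position: [0.5289, 0.1922, 0.179]
tool_rot: [[1.0, 0.001, 0.0], [0.001, -1.0, 0.0], [0.0, -0.0, -1.0]]
ft_force: [0.2, -0.0, -0.5]
grip_width: 0.0252
gripper_force: 29.6
time_s: 35.55
position: [0.5289, 0.1916, 0.1727]
tool_rot: [[1.0, 0.0, 0.0], [0.0, -1.0, 0.0], [0.0, -0.0, -1.0]]
ft_force: [-0.3, 0.1, -0.7]
grip_width: 0.0254
gripper_force: 29.6
```

```bash
for i in 1 2; do python3 -m jog '[{"linear":[0,0,0.03],"roll":0},{"linear":[0,0,0.01],"roll":0},{"linear":[0,0,0],"roll":0},{"linear":[0,0,0],"roll":0}]' | grep -E "pos|ft"; done
```

```text
position: [0.5289, 0.1916, 0.1709]
ft_force: [-0.1, 0.5, -0.2]
position: [0.5289, 0.1916, 0.1693]
ft_force: [-0.7, -1.2, 0.1]
```

```bash
for i in 1 2 3; do python3 -m jog '[{"linear":[0,0,0.03],"roll":0},{"linear":[0,0,0],"roll":0},{"linear":[0,0,0],"roll":0}]' | grep -E "pos|ft"; done
```

```text
position: [0.5289, 0.1916, 0.168]
ft_force: [-0.4, -0.2, -0.1]
position: [0.529, 0.1916, 0.1672]
ft_force: [-0.1, -0.6, 2.6]
position: [0.5293, 0.1916, 0.1671]
ft_force: [-2.5, -1.0, 10.1]
```

Seated at the expected height. I'll release, retreat up, move aside and take a final look.

```bash
python3 -m jog '[{"linear":[0,0,-0.03],"roll":0},{"linear":[0,0,0],"roll":0},{"linear":[0,0,0],"roll":0},{"linear":[0,0,0],"roll":0},{"linear":[0,0,0],"roll":0},{"linear":[0,0,-0.2],"roll":0},{"linear":[0,0,-0.4],"roll":0},{"linear":[0,0,-0.5],"roll":0},{"linear":[0,0,-0.5],"roll":0},{"linear":[0,0,-0.6],"roll":0},{"linear":[0,0,-0.6],"roll":0},{"linear":[0,0,-0.3],"roll":0}]' 0.1
python3 -m jog '[{"linear":[0,-0.5,0],"roll":0},{"linear":[0,-0.7,0],"roll":0},{"linear":[0,-0.7,0],"roll":0},{"linear":[0,-0.7,0],"roll":0},{"linear":[0,-0.7,0],"roll":0},{"linear":[0,-0.5,0],"roll":0},{"linear":[0,-0.2,0],"roll":0},{"linear":[0,0,0],"roll":0},{"linear":[0,0,0],"roll":0},{"linear":[0,0,0],"roll":0}]'
python3 -c "
from h import *
o=optics.get_image('side')[100:250,200:350,::-1];b=optics.get_image('top')[165:245,225:325,::-1]
z=np.zeros((600,800,3),np.uint8);z[:450,:450]=cv2.resize(o,None,fx=3,fy=3);z[:280,450:]=cv2.resize(b,(350,280))
cv2.imwrite('pics/g10.png',z[:450])"
```

```text
time_s: 37.97
position: [0.5293, 0.1917, 0.2945]
tool_rot: [[1.0, 0.0, 0.004], [0.0, -1.0, 0.001], [0.004, -0.001, -1.0]]
ft_force: [0.7, 0.6, -0.0]
grip_width: 0.0472
gripper_force: 0.0
time_s: 38.8
position: [0.5291, 0.3505, 0.2912]
tool_rot: [[1.0, -0.001, 0.0], [-0.001, -1.0, -0.0], [0.0, 0.0, -1.0]]
ft_force: [-0.1, 0.2, 0.1]
grip_width: 0.0468
gripper_force: 0.0
```

View pics/g10.png

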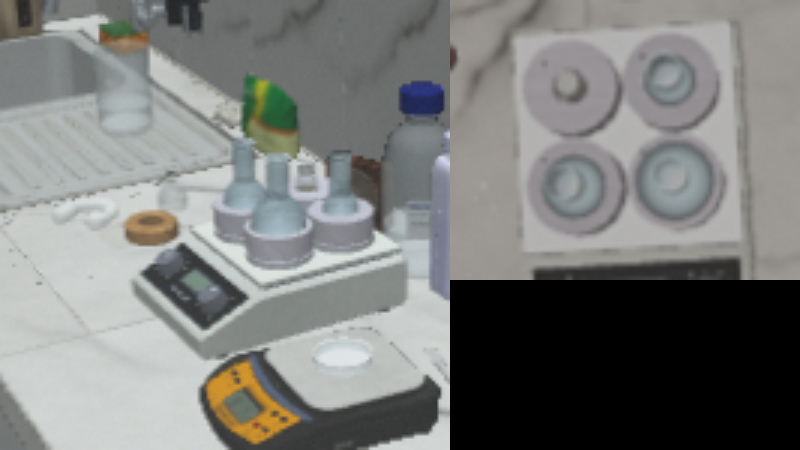

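All three flasks and the vial stand upright and seated in their own blocks: vial (568,85), small (668,77), medium (575,187) and large (675,180) in the top crop.

```bash
python3 -c "
from rig import env;print(env.close_job())"
```

```text
the job is handed in; nothing more can be done
None
```

The job is handed in at about 39 s: the large, medium and small flasks and the white-capped vial each sit upright and fully down in their own block, and nothing was knocked over.

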